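# Lock the jar into the capping jig

## Task

An open black jar stands on the aluminium capping jig against its fixed end block. Slide the steel stop on the jar's side of the block along the rail until it is up against the jar, then flip that stop's cam lever over, all the way down flat, to clamp it. Keep the jar upright in its place, and leave the spare stop beyond the block, next to the little amber bottle, as it is with its lever raised.

Things in the scene. Friction and masses are not known exactly. Their poses are not given: they have to be found in the camera images.
- stop: Steel block on the jar's side of the end block, 50 (x) x 100 (y) x 50 mm high, black lever on top. Slides only along its y (3 N friction), on a bed 12 mm high whose edge lips (x beyond +-35 mm) rise 8 mm more. Origin: underside, under the lever; +y to the jar, +x away from the robot, z up. Face y=+25 mm, 40-105 mm short of the jar at first; tail end y=-75; grip the tail across x or push its end.
- cam_lever (a joint): That stop's black lever: paddle 21 mm wide, 9 thick, reaching 62 mm from its pivot, which runs along the stop's y at x=-12, y=0, z=62 mm from the stop's origin. 0 rad: straight up (open); it swings over to the stop's +x; 1.57: flat, level (clamped, end stop). Starts at 0 to 0.25, resists with 0.12 N m, stays where left.
- jar: Open black plastic jar, 64 mm in diameter, 62 high (58 wide neck above 50), about 0.15 kg, loose on the bed between the lips, within 4 mm of the dark steel end block (64 mm across the rail, 20 along, 50 above the bed) on its far side from the stop. Origin: centre of its underside. With the stop's face touching, it lies at y=+57 mm in the stop's frame.
- spare_lever_tip (a point): Tip of the raised lever of the other, spare stop, which has the same shape mirrored and sits on the same rail beyond the end block, past a little amber bottle. To be left alone.
There are look-alikes about, which are no part of the job. What is shaped like the jar but purple, turquoise or yellow is not meant.

How it is judged:
By the outcome, as a careful person would: the job done as asked, in the order asked, and still so for the second after the job is handed in, with the robot touching nothing.
It also fails if it takes over 45 s, if anything falls off the work surface, if the arm or the gripper's body presses on something with over 40 N, if the wrist force passes 120 N, or if a joint passes its speed limit or range.

## Robot

A 6-joint arm with a two-finger parallel gripper is mounted at the origin on the work surface. World frame = base frame: x ahead of the robot, y to its left, z up, the work surface at z = 0. Lengths are in m, angles in rad, forces in N, time in s.
With the tool pointing down it reaches from about 0.375 to 0.75 m from the base axis. Payload 9 kg.
Tool frame: the origin (TCP) lies where the fingers leave the gripper's body, on its centre line; the fingertips stand 73 mm ahead of it and the grasp point (between the pads) lies 54 mm ahead of it (robot.tips_ahead is the z of the fingertips in the tool frame, in m); z points along the fingers, y is the line along which they close (so a half turn about z gives the same grasp; the last joint's range is limited). The gripper opens to 85 mm and grips with 20 to 120 N. Pads are 22 mm wide; open, the fingers measure 114 mm over their backs; the gripper's body (76 mm by 85 mm) begins 54 mm behind the grasp point. The pads swing forward as they close: fully open they stand 13 mm farther back than shut.
Start: joints at [0.95, 0.104, 0.097, 1.564, 0, 1.353], TCP at [0.235, 0.552, 0.304] pointing down, gripper open.
Joint ranges: [-2.99, 2.99], [-0.84, 1.86], [-1.1, 1.16], [-1.84, 2.11], [-1.51, 1.56], [-3.14, 3.14]. Speed limits (rad/s): [2.22, 2.22, 2.57, 3.14, 3.14, 3.14].

## Interface

Orientations are given as a rotation vector (axis times angle).
In Python, from bench import state, optics, robot gives the robot as it stands. The module is installed in compiled form; this text tells all that it offers.
- The arm moves only by the shell command python3 -m handwheel 'ROWS' [FORCE]. ROWS is JSON, one flat list of numbers, 7 for each row, row after row: the shift along the tool's x, y, z in units of 2 cm (1.0 is 2 cm), then the turn, a rotation vector about the tool's x, y, z in units of 90 degrees (1.0 is 90 degrees), then the opening in per cent of the stroke, from 0 (shut) to 100 (fully open). A call has exactly 10 rows; each row shifts and turns the commanded pose from where the row before left it, along the tool's axes as they then stand; what a row does not reach is not made up. A row lasts 1/8 s, in which the tool goes at most 62.5 mm and 10.7 degrees, less where a joint would pass 70% of its speed; a pose out of reach is approached as far as the arm can. A call with a number of a shift or a turn outside -1 to 1 is refused whole. A call with a gripper value outside its range is refused whole. The fingers move at their own pace and stop on an object; FORCE is the grip in N (left out, the last holds). Time passes only in rows, so rows that do not move let the fingers close, or fill a call up. It gives the time, the measured TCP pose, the force, the opening and the grip force at its end, in the units of the state.
- state(): the state, without advancing time (a new reading comes with each control period).
- optics.snapshot(name): name is "side" or "top"; returns a dict with "img" (384x512x3 uint8, blue, green, red), "intrinsics" (3x3 intrinsics, pixels), "R" (3x3) and "t" (3): a world point X has camera coordinates R X + t. Camera axes: x right, y down, z forward; pixel columns grow to the right and rows downward; lengths in m; the calibration is good to about 2 mm. A picture is of the moment at which its call begins. There is no depth.
- robot.hand_in(): hands the job in; it is judged then, once.
The state is a dict: "time_s": time; "q": joint angles; "joint_vel": joint speeds; "tau": joint torques, N m; "ee_pos": TCP position; "tool_rot": TCP orientation; "contact_force": force on the tool from outside, world axes, zero at the start; "ft_torque": the same for the moment, N m; "opening": finger opening in m; "grip_force": force on a finger pad.
Only numpy, scipy, OpenCV 4.12 (cv2) and the standard library are available. Lean on these libraries where they do the work, as an engineer would, in place of code of your own. Each camera call takes 0.05 s, during which the arm holds its last target. There are 200 camera calls.

## Working session

There is one attempt and no reset: what is moved stays moved. The work goes in short steps, Python scripts to look and compute and a shell command to move; the robot and the scene stay as the last step left them, time stands still between calls to the robot, and variables do not carry over. Pictures are saved under pics/ and viewed, at most 10 in all, crops included, and the job is handed in when it is done.

```bash
mkdir -p pics
python3 - <<'E'
from bench import state, optics, robot
import cv2,numpy as np
for n in("top","side"):
    s=optics.snapshot(n); cv2.imwrite(f"pics/{n}0.png",s["img"]); print(n,s["intrinsics"],s["R"],s["t"])
s=state();print(s["time_s"],s["ee_pos"],s["tool_rot"],s["opening"])
E
```

```text
top [[448.67380979   0.         255.90517174]
 [  0.         448.67380979 194.30297112]
 [  0.           0.           1.        ]] [[ 0.00304427 -0.99998225  0.00512173]
 [-0.99659335 -0.00345599 -0.08239992]
 [ 0.08241616 -0.00485343 -0.99658618]] [0.06271251 0.56778828 0.90402333]
side [[403.65975671   0.         253.02116597]
 [  0.         403.65975671 183.95246895]
 [  0.           0.           1.        ]] [[ 0.9046669  -0.42610532 -0.00347318]
 [-0.32888421 -0.69302712 -0.64152053]
 [ 0.27094831  0.58150466 -0.767098  ]] [-0.47740021  0.31887988  0.60055261]
0.1 [0.23506821 0.55181652 0.30321448] [-6.28370257e-01 -3.07762186e+00  1.63940958e-03] 0.08521668485898781
```

View pics/top0.png

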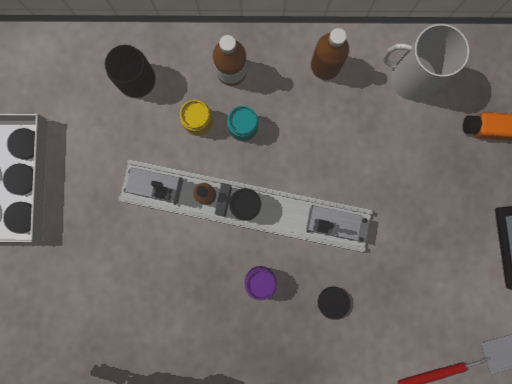

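View pics/side0.png

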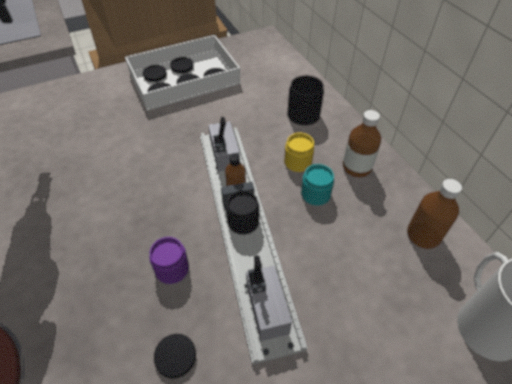

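The top picture shows the rail from (125,180) to (370,230).
- **On the rail:** the black jar is at (245,204) against the dark block at (223,200). The stop is at (335,224). The spare stop is at (153,185), next to the amber bottle at (204,193).
- **Look-alikes for the jar:** purple (261,283), turquoise (243,123), yellow (196,117), black lid (334,303), black cup (130,72), tray discs (20,180). I choose the black one on the rail.
- **Look-alike for the stop:** the spare at (153,185), which is on the bottle's side. I choose (335,224).

Next is a close crop to check both choices.

Run:
```python
import cv2
i=cv2.imread("pics/top0.png")[180:255,215:380]
j=cv2.resize(i,None,fx=4.8,fy=4.8,interpolation=cv2.INTER_CUBIC); cv2.imwrite("pics/c1.png",j)
```

```text
(no output)
```

View pics/c1.png

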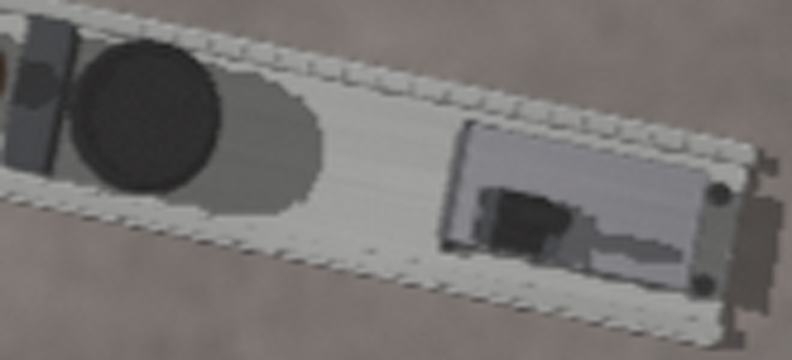

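The crop confirms it: black open jar at crop (147,117) against the dark block. The stop's top face has corners (470,122), (452,248), (707,170) and (690,290), with its black lever raised at (530,220).

```bash
cat > h.py <<'E'
from bench import state, optics
import numpy as np
from scipy.spatial.transform import Rotation as Ro
def ray(c,px,z):
    d=c["R"].T@np.linalg.solve(c["intrinsics"],[px[0],px[1],1]); o=-c["R"].T@c["t"]
    return o+d*(z-o[2])/d[2]
def proj(c,X):
    p=c["intrinsics"]@(c["R"]@np.asarray(X)+c["t"]); return p[:2]/p[2]
def rel(target,ang,z_yaw=None):
    s=state(); R=Ro.from_rotvec(s["tool_rot"]); print("shift units",np.round(R.inv().apply(np.array(target)-s["ee_pos"])/.02,2))
E
python3 - <<'E'
from h import *
c=optics.snapshot("top")
f=lambda u,v,z:ray(c,(215+u/4.8,180+v/4.8),z)
P=[f(u,v,.062) for u,v in((470,122),(452,248),(707,170),(690,290))]
for p in P:print(p.round(4))
a,b,d,e=P
print("w",np.linalg.norm(a-b),np.linalg.norm(d-e),"l",np.linalg.norm(a-d),np.linalg.norm(b-e))
y=(a+b-d-e)/2;y/=np.linalg.norm(y);x=np.array([y[1],-y[0],0])
yaw=np.degrees(np.arctan2(-y[0],y[1]));o=(a+b)/2-y*.025;o[2]=.012
j=f(147,117,.074);j2=f(220,117,.074)
print("yaw deg",yaw,"x",x,"y",y,"origin",o,"jar",j,"r",np.linalg.norm(j-j2),"jar in stop",(j-o)@x,(j-o)@y)
s=state();R=Ro.from_rotvec(s["tool_rot"]).as_matrix();print(R.round(3),s["contact_force"])
ay=np.degrees(np.arctan2(R[1,1],R[0,1]));print("tool y heading",ay,"stop x heading",np.degrees(np.arctan2(x[1],x[0])))
cs=optics.snapshot("side")
print("side proj lever pivot",proj(cs,o+x*-.012+[0,0,.062]),"tip",proj(cs,o+x*-.012+[0,0,.124]),"jar",proj(cs,[*j[:2],.074]))
E
```

```text
[ 0.5427 -0.0481  0.062 ]
[ 0.491  -0.0403  0.062 ]
[ 0.5233 -0.1455  0.062 ]
[ 0.4741 -0.1377  0.062 ]
w 0.05233078709445656 0.049757873504676475 l 0.09934846782932732 0.0988582471588022
yaw deg -10.55222392288537 x [ 0.9830884  -0.18313167  0.        ] y [0.18313167 0.9830884  0.        ] origin [ 0.51226468 -0.06874474  0.012     ] jar [0.54361465 0.08478861 0.074     ] r 0.0296499430013769 jar in stop 0.0027029745421681033 0.15667802378178927
[[-0.92   0.392 -0.001]
 [ 0.392  0.92  -0.001]
 [ 0.    -0.001 -1.   ]] [-0.67960154  0.30069313  0.49898329]
tool y heading 66.92120936948382 stop x heading -10.55222392288537
side proj lever pivot [255.19817649 280.30452518] tip [255.22619038 260.96180152] jar [241.02891413 202.41321055]
```

Sizes check out: width 50–52 mm, length 99 mm, jar radius 30 mm. Travel to the jar is about 100 mm, yaw is -10.55°, and after the turn tool x = stop y and tool y = stop x. First I turn and shut the gripper, then travel high to a point behind the tail.

```bash
python3 -m handwheel '[0,0,0,0,0,0.1076,0, 0,0,0,0,0,0.1076,0, 0,0,0,0,0,0.1076,0, 0,0,0,0,0,0.1076,0, 0,0,0,0,0,0.1076,0, 0,0,0,0,0,0.1076,0, 0,0,0,0,0,0.1076,0, 0,0,0,0,0,0.1076,0, -0.5,0.3,0,0,0,0,0, -0.9,0.5,0,0,0,0,0]' 40
python3 -m handwheel '[-1,0.57,0,0,0,0,0, -1,0.57,0,0,0,0,0, -1,0.57,0,0,0,0,0, -1,0.57,0,0,0,0,0, -1,0.57,0,0,0,0,0, -1,0.57,0,0,0,0,0, -1,0.57,0,0,0,0,0, -1,0.57,0,0,0,0,0, -1,0.57,0,0,0,0,0, -1,0.57,0,0,0,0,0]'
python3 -m handwheel '[-1,0.57,0,0,0,0,0, -1,0.57,0,0,0,0,0, -1,0.57,0,0,0,0,0, -1,0.57,0,0,0,0,0, -1,0.57,0,0,0,0,0, -1,0.57,0,0,0,0,0, -1,0.57,0,0,0,0,0, -1,0.57,0,0,0,0,0, -1,0.57,0,0,0,0,0, -1,0.57,0,0,0,0,0]'
python3 - <<'E'
from h import *
o=np.array([.51226,-.06874,.012]);x=np.array([.98309,-.18313,0]);y=np.array([.18313,.98309,0])
rel(o-.116*y+[0,0,.291],0); print(Ro.from_rotvec(state()["tool_rot"]).as_matrix().round(3),state()["contact_force"])
E
```

```text
time_s: 1.45
ee_pos: [0.2459, 0.5209, 0.3036]
tool_rot: [2.411, 2.014, -0.001]
contact_force: [-0.1, -0.5, 0.5]
opening: -0.0001
grip_force: 0.0
time_s: 2.7
ee_pos: [0.3213, 0.3028, 0.3038]
tool_rot: [2.412, 2.013, 0.0]
contact_force: [-0.0, 0.1, -0.1]
opening: -0.0003
grip_force: 0.0
time_s: 3.95
ee_pos: [0.3965, 0.0854, 0.3037]
tool_rot: [2.412, 2.013, 0.0]
contact_force: [0.2, -0.3, 0.6]
opening: 0.0002
grip_force: 0.0
shift units [-12.35   7.04   0.04]
[[ 0.179  0.984  0.   ]
 [ 0.984 -0.179 -0.   ]
 [-0.     0.    -1.   ]] [ 0.19620438 -0.34025894  0.62695691]
```

```bash
python3 -m handwheel '[-1,0.57,0,0,0,0,0, -1,0.57,0,0,0,0,0, -1,0.57,0,0,0,0,0, -1,0.57,0,0,0,0,0, -1,0.57,0,0,0,0,0, -1,0.57,0,0,0,0,0, -1,0.57,0,0,0,0,0, -1,0.57,0,0,0,0,0, -1,0.57,0,0,0,0,0, -1,0.57,0,0,0,0,0]'
python3 -m handwheel '[-1,0.57,0.5,0,0,0,0, -0.7,0.4,0.5,0,0,0,0, -0.4,0.2,1,0,0,0,0, 0,0,1,0,0,0,0, 0,0,1,0,0,0,0, 0,0,1,0,0,0,0, 0,0,1,0,0,0,0, 0,0,1,0,0,0,0, 0,0,0,0,0,0,0, 0,0,0,0,0,0,0]'
python3 - <<'E'
from h import *
o=np.array([.51226,-.06874,.012]);x=np.array([.98309,-.18313,0]);y=np.array([.18313,.98309,0])
rel(o-.116*y+[0,0,.093],0); print(state()["contact_force"])
E
```

```text
time_s: 5.2
ee_pos: [0.4724, -0.1323, 0.3039]
tool_rot: [2.415, 2.009, 0.0]
contact_force: [-0.2, -0.3, 0.6]
opening: -0.0002
grip_force: 0.0
time_s: 6.45
ee_pos: [0.4877, -0.1766, 0.1644]
tool_rot: [2.416, 2.007, 0.0]
contact_force: [0.4, -0.7, 1.2]
opening: -0.0002
grip_force: 0.0
shift units [-0.27  0.22  2.97]
[ 0.43716255 -0.72760278  1.19604819]
```

```bash
python3 -m handwheel '[-0.25,0.2,0,0,0,0,0, 0,0,0.8,0,0,0,0, 0,0,0.8,0,0,0,0, 0,0,0.8,0,0,0,0, 0,0,0.55,0,0,0,0, 0.4,0,0,0,0,0,0, 0.4,0,0,0,0,0,0, 0.3,0,0,0,0,0,0, 0.3,0,0,0,0,0,0, 0.3,0,0,0,0,0,0]'
python3 -m handwheel '[0.4,0,0,0,0,0,0, 0.4,0,0,0,0,0,0, 0.4,0,0,0,0,0,0, 0.4,0,0,0,0,0,0, 0.4,0,0,0,0,0,0, 0.4,0,0,0,0,0,0, 0.4,0,0,0,0,0,0, 0.4,0,0,0,0,0,0, 0.3,0,0,0,0,0,0, 0,0,0,0,0,0,0]'
python3 - <<'E'
from h import *
import cv2
o=np.array([.51226,-.06874,.012]);x=np.array([.98309,-.18313,0]);y=np.array([.18313,.98309,0])
s=state();d=s["ee_pos"]-o;print(d@x,d@y,s["contact_force"]@x,s["contact_force"]@y,s["contact_force"])
i=optics.snapshot("top")["img"][170:260,195:385];cv2.imwrite("pics/c2.png",cv2.resize(i,None,fx=4,fy=4,interpolation=cv2.INTER_CUBIC))
E
```

```text
time_s: 7.7
ee_pos: [0.497, -0.1487, 0.1053]
tool_rot: [2.415, 2.007, -0.001]
contact_force: [-0.5, -2.9, 0.3]
opening: -0.0001
grip_force: 1.7
time_s: 8.95
ee_pos: [0.5091, -0.079, 0.1044]
tool_rot: [-2.414, -2.008, 0.0]
contact_force: [-0.2, -1.3, -0.8]
opening: -0.0004
grip_force: 0.0
-0.0012635321882093042 -0.010623930592534582 -0.0012565293124344576 -1.3540100502396346 [-0.24919451 -1.33088024 -0.84401678]
```

View pics/c2.png

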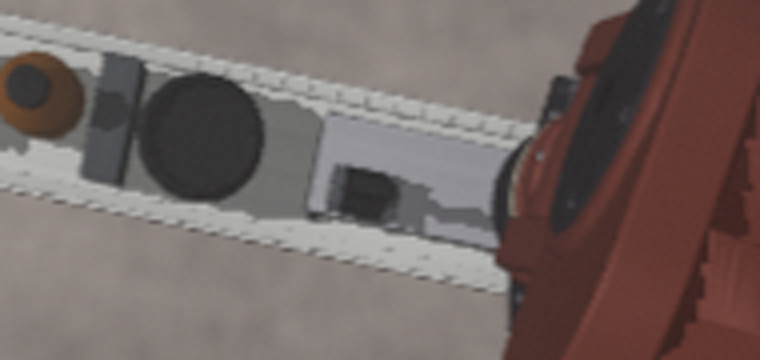

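The crop shows the stop's face at about (319,165) and the jar's near edge at about (263,138), leaving a gap of roughly 25 mm. I push on in small steps and watch the force.

```bash
python3 -m handwheel '[0.2,0.03,0,0,0,0,0, 0.2,0.03,0,0,0,0,0, 0.2,0,0,0,0,0,0, 0.2,0,0,0,0,0,0, 0.15,0,0,0,0,0,0, 0.1,0,0,0,0,0,0, 0.05,0,0,0,0,0,0, 0.05,0,0,0,0,0,0, 0.05,0,0,0,0,0,0, 0,0,0,0,0,0,0]'
python3 - <<'E'
from h import *
import cv2
o=np.array([.51226,-.06874,.012]);x=np.array([.98309,-.18313,0]);y=np.array([.18313,.98309,0])
c=optics.snapshot("top")
s=state();d=s["ee_pos"]-o;print(d@x,d@y,s["contact_force"]@x,s["contact_force"]@y)
i=c["img"][180:240,205:325];cv2.imwrite("pics/c3.png",cv2.resize(i,None,fx=6,fy=6,interpolation=cv2.INTER_CUBIC))
E
```

```text
time_s: 10.25
ee_pos: [0.5152, -0.0565, 0.105]
tool_rot: [2.416, 2.008, 0.001]
contact_force: [-0.1, -2.9, -1.8]
opening: 0.0
grip_force: 1.1
0.000691376951566207 0.012592146955290432 -0.659022357740452 -2.068330097570802
```

View pics/c3.png

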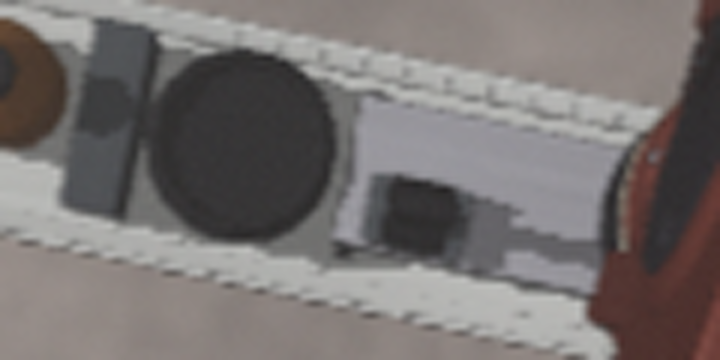

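The jar's neck edge is at (336,150) and the stop's face at (349,165), about 4 mm apart. The neck accounts for 3 mm of that. I continue by about 3 mm and check the force.

```bash
python3 -m handwheel '[0.04,0,0,0,0,0,0, 0.04,0,0,0,0,0,0, 0.03,0,0,0,0,0,0, 0.03,0,0,0,0,0,0, 0,0,0,0,0,0,0, 0,0,0,0,0,0,0, 0,0,0,0,0,0,0, 0,0,0,0,0,0,0, 0,0,0,0,0,0,0, 0,0,0,0,0,0,0]'
python3 - <<'E'
from h import *
o=np.array([.51226,-.06874,.012]);y=np.array([.18313,.98309,0])
s=state();print((s["ee_pos"]-o)@y,s["contact_force"]@y)
E
```

```text
time_s: 11.55
ee_pos: [0.5157, -0.0537, 0.105]
tool_rot: [2.416, 2.008, 0.001]
contact_force: [1.4, -1.2, 0.3]
opening: -0.0002
grip_force: 0.7
0.015381250127040646 -0.8817974089302282
```

```bash
python3 -m handwheel '[0.04,0,0,0,0,0,0, 0.03,0,0,0,0,0,0, 0.03,0,0,0,0,0,0, 0.03,0,0,0,0,0,0, 0.03,0,0,0,0,0,0, 0,0,0,0,0,0,0, 0,0,0,0,0,0,0, 0,0,0,0,0,0,0, 0,0,0,0,0,0,0, 0,0,0,0,0,0,0]'
python3 - <<'E'
from h import *
import cv2
o=np.array([.51226,-.06874,.012]);y=np.array([.18313,.98309,0])
s=state();print((s["ee_pos"]-o)@y,s["contact_force"]@y)
E
```

```text
time_s: 12.8
ee_pos: [0.5163, -0.0506, 0.105]
tool_rot: [2.416, 2.008, 0.0]
contact_force: [2.3, -3.0, 0.2]
opening: 0.0003
grip_force: 1.5
0.01854355178538199 -2.545126999918591
```

```bash
python3 -m handwheel '[0.04,0,0,0,0,0,0, 0.03,0,0,0,0,0,0, 0.03,0,0,0,0,0,0, 0,0,0,0,0,0,0, 0,0,0,0,0,0,0, 0,0,0,0,0,0,0, 0,0,0,0,0,0,0, 0,0,0,0,0,0,0, 0,0,0,0,0,0,0, 0,0,0,0,0,0,0]'
python3 - <<'E'
from h import *
import cv2
o=np.array([.51226,-.06874,.012]);y=np.array([.18313,.98309,0])
c=optics.snapshot("top")
s=state();print((s["ee_pos"]-o)@y,s["contact_force"]@y)
i=c["img"][180:240,205:325];cv2.imwrite("pics/c4.png",cv2.resize(i,None,fx=6,fy=6,interpolation=cv2.INTER_CUBIC))
E
```

```text
time_s: 14.05
ee_pos: [0.5166, -0.049, 0.105]
tool_rot: [2.416, 2.007, -0.001]
contact_force: [2.0, -6.9, 0.6]
opening: 0.0001
grip_force: 3.0
0.020182304600961883 -5.651691477849665
```

View pics/c4.png

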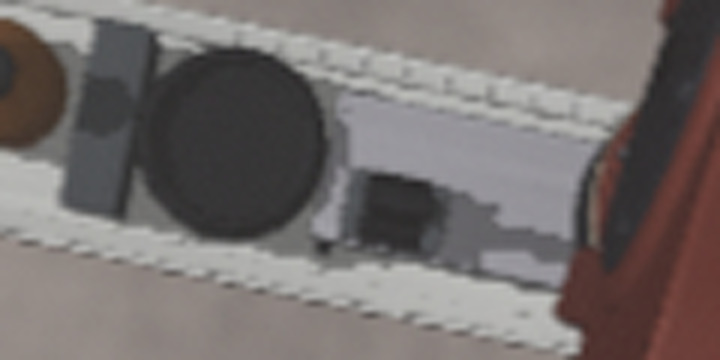

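The force rose to about 6 N. The jar now sits against the block (left edge at 145, block face at 140–155), and the stop's face is touching the jar. Next I retreat, rise, and move to the lever's -x side.

```bash
python3 -m handwheel '[-0.4,0,0,0,0,0,0, -0.6,0,0,0,0,0,0, 0,0,-0.8,0,0,0,0, 0,0,-1,0,0,0,0, 0,0,-1,0,0,0,0, 0,0,-1,0,0,0,0, 0,0,-1,0,0,0,0, 0,-0.5,-1,0,0,0,0, 0,-1,-1,0,0,0,0, 0,-1,0,0,0,0,0]'
python3 -m handwheel '[0.4,-0.7,0,0,0,0,0, 0.8,0,0,0,0,0,0, 1,0,0,0,0,0,0, 1,0,0,0,0,0,0, 1,0,0,0,0,0,0, 0.8,0,0,0,0,0,0, 0.2,0,0,0,0,0,0, 0,0,0,0,0,0,0, 0,0,0,0,0,0,0, 0,0,0,0,0,0,0]'
python3 - <<'E'
from h import *
import cv2
o=np.array([.51226,-.06874,.012]);x=np.array([.98309,-.18313,0]);y=np.array([.18313,.98309,0])
c=optics.snapshot("top");O=o+.103*y
s=state();rel(O-.065*x+[0,0,.119-.012+.073],0);print(s["ee_pos"],s["contact_force"])
for n,p in dict(face_hi=O+.025*y+.025*x+[0,0,.05],face_lo=O+.025*y-.025*x+[0,0,.05],tip=O-.012*x+[0,0,.124]).items(): print(n,(proj(c,p)-[205,180])*6)
cs=optics.snapshot("side");print("tip side",(proj(cs,O-.012*x+[0,0,.124])-[190,150])*5)
cv2.imwrite("pics/c5.png",np.hstack([cv2.resize(c["img"][180:240,205:325],None,fx=3,fy=3,interpolation=2),cv2.resize(cs["img"][150:270,190:310],None,fx=3,fy=3,interpolation=2)[:180*2]]) if False else cv2.resize(cs["img"][150:270,190:310],None,fx=5,fy=5,interpolation=2))
E
```

```text
time_s: 15.35
ee_pos: [0.4639, -0.0593, 0.2436]
tool_rot: [2.414, 2.006, 0.003]
contact_force: [-0.1, 0.3, 0.1]
opening: -0.0003
grip_force: 0.0
time_s: 16.6
ee_pos: [0.469, 0.0452, 0.2409]
tool_rot: [2.417, 2.007, 0.0]
contact_force: [0.8, -0.3, 0.0]
opening: 0.0001
grip_force: 0.0
shift units [-0.06 -0.08  2.45]
[0.46902438 0.04522513 0.24093091] [-0.40666022 -0.35095271 -1.21278606]
face_hi [342.46846469  98.33231504]
face_lo [314.30251826 247.46385155]
tip [405.91074474 214.9429819 ]
tip side [244.92802399 282.71699537]
```

View pics/c5.png

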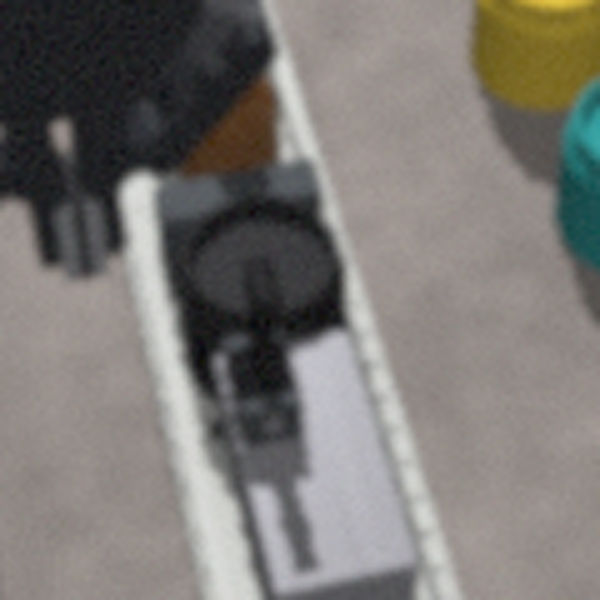

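The stop is against the jar and the lever leans slightly toward +x (tip at (262,260)). The closed fingers at (80,235) stand on its -x side. I lower, then sweep the lever over along its arc.

```bash
python3 -m handwheel '[-0.05,-0.05,0.8,0,0,0,0, 0,0,0.9,0,0,0,0, 0,0,0.75,0,0,0,0, 0,0,0,0,0,0,0, 0,0.6,0,0,0,0,0, 0,0.6,0,0,0,0,0, 0,0.5,0,0,0,0,0, 0,0.44,0.03,0,0,0,0, 0,0.44,0.07,0,0,0,0, 0,0.42,0.17,0,0,0,0]'
python3 -m handwheel '[0,0.36,0.23,0,0,0,0, 0,0.31,0.31,0,0,0,0, 0,0.26,0.37,0,0,0,0, 0,0.1,0.23,0,0,0,0, 0,0.08,0.23,0,0,0,0, 0,0.05,0.2,0,0,0,0, 0,0.03,0.19,0,0,0,0, 0,0,0.1,0,0,0,0, 0,0,0,0,0,0,0, 0,0,0,0,0,0,0]'
python3 - <<'E'
from h import *
o=np.array([.51226,-.06874,.012]);x=np.array([.98309,-.18313,0]);y=np.array([.18313,.98309,0])
O=o+.102*y
s=state();d=s["ee_pos"]-O;print(d@x,d@y,"tip z",s["ee_pos"][2]-.073,s["contact_force"],s["contact_force"]@x)
E
```

```text
time_s: 17.95
ee_pos: [0.5274, 0.0338, 0.1866]
tool_rot: [2.416, 2.008, 0.0]
contact_force: [-1.2, 0.0, 3.7]
opening: 0.0
grip_force: 1.3
time_s: 19.2
ee_pos: [0.5506, 0.0294, 0.1504]
tool_rot: [2.415, 2.007, 0.001]
contact_force: [-0.5, -0.3, 12.1]
opening: -0.0001
grip_force: 6.0
0.019708511217117503 0.0015254451011690042 tip z 0.0774334937134722 [-0.46428409 -0.34318206 12.09406324] -0.39358611493235723
```

```bash
python3 -m handwheel '[0,0,0.06,0,0,0,0, 0,0,0.06,0,0,0,0, 0,0,0,0,0,0,0, 0,0,0,0,0,0,0, 0,0,-0.5,0,0,0,0, 0,0,-1,0,0,0,0, 0,0,-1,0,0,0,0, 0,-1,-1,0,0,0,0, 0,-1,-1,0,0,0,0, 0,-1,0,0,0,0,0]'
python3 -m handwheel '[0,-1,0,0,0,0,0, 0,-1,0,0,0,0,0, 0,-1,0,0,0,0,0, 0,-1,0,0,0,0,0, 0,-1,0,0,0,0,0, 0,0,0,0,0,0,0, 0,0,0,0,0,0,0, 0,0,0,0,0,0,0, 0,0,0,0,0,0,0, 0,0,0,0,0,0,0]'
python3 - <<'E'
from h import *
import cv2
o=np.array([.51226,-.06874,.012]);x=np.array([.98309,-.18313,0]);y=np.array([.18313,.98309,0])
c=optics.snapshot("top");cs=optics.snapshot("side");O=o+.102*y
k=O-.012*x+[0,0,.062]
print(state()["contact_force"])
T=k+.062*x
print("flat tip top",(proj(c,T)-[135,165])*4,"side",(proj(cs,T)-[180,110])*3)
a=cv2.resize(c["img"][165:240,135:335],None,fx=4,fy=4,interpolation=2);b=cv2.resize(cs["img"][110:210+100,180:310],None,fx=3,fy=3,interpolation=2)[:300]
b=cv2.resize(cs["img"][110:210,180:310],None,fx=3,fy=3,interpolation=2); b=cv2.copyMakeBorder(b,0,0,0,800-b.shape[1],0)
b2=cv2.resize(cs["img"][210:290,200:330],None,fx=3,fy=3,interpolation=2);b[:240,400:790]=b2
cv2.imwrite("pics/c6.png",np.vstack([a,b])[:600])
E
```

```text
time_s: 20.45
ee_pos: [0.4915, 0.0405, 0.2397]
tool_rot: [2.414, 2.006, 0.003]
contact_force: [-0.6, -0.4, -1.0]
opening: 0.0002
grip_force: 0.0
time_s: 21.7
ee_pos: [0.3931, 0.0587, 0.2368]
tool_rot: [-2.416, -2.007, 0.0]
contact_force: [0.6, 0.6, -0.1]
opening: -0.0
grip_force: 0.0
[-0.23490497 -0.00065039 -0.04222578]
flat tip top [570.45354864  83.47512906] side [282.83492697 332.2987727 ]
```

View pics/c6.png

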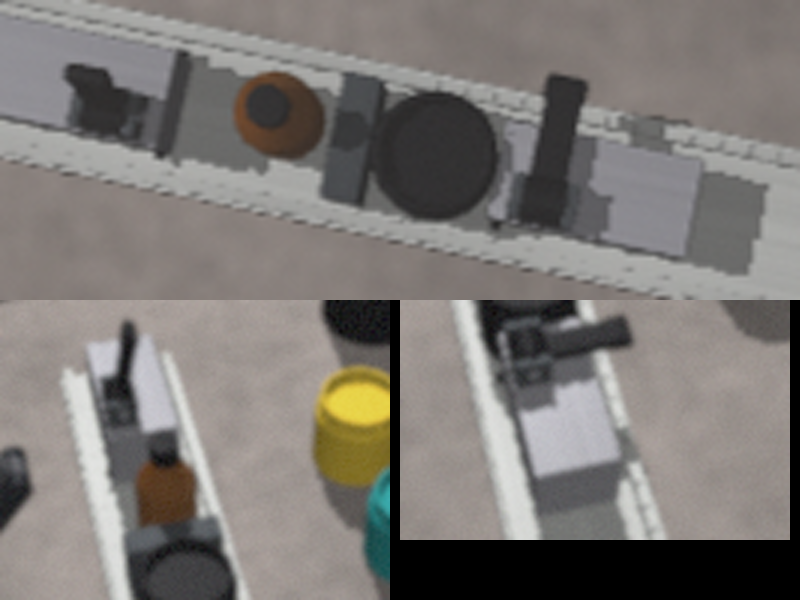

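The lever lies flat: its tip is at (567,77) against a predicted (570,83) in the top view, and (630,332) against (623,332) in the side view. The jar stands upright between the stop and the block. The spare lever at (125,340) is still raised and the robot is clear.

```bash
python3 -c "
from bench import robot
print(robot.hand_in())"
```

```text
the job is handed in; nothing more can be done
None
```

The job is handed in (no verdict was shown): the stop is up against the jar with its lever clamped flat, the jar stands upright against the block, and the spare stop's lever is still raised; the robot's clock read about 22 s.

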